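# Turn the desk tidy round for the colleague opposite

### The arm

A 7-joint arm with a two-finger parallel gripper is mounted at the origin on a cart in front of the work surface, level with it; the furniture and walls round the work are solid. World frame = base frame: x ahead of the robot, y to its left, z up, the work surface at z = 0. Lengths are in m, angles in degrees, forces in N, time in s.
With the tool pointing down it reaches from about 0.425 to 0.875 m from the base axis. Payload 8.4 kg.
Tool frame: the origin (TCP) lies on the mounting face of the last link; the fingertips stand env.tips_ahead ahead of it and the grasp point (between the pads) lies 164 mm ahead of it (env.tips_ahead is the distance from the TCP to the fingertips, in m); z points along the fingers, y is the line along which they close (so a half turn about z gives the same grasp; the last joint's range is limited). The gripper opens to 87 mm and grips with 3 to 60 N. Pads are 19 mm wide; open, the fingers measure 117 mm over their backs; the gripper's body (75 mm by 190 mm) begins 51 mm behind the grasp point.
Start: joints at [-77.361, 19.091, 2.286, 83.961, -0.768, 76.965, -3.352], TCP at [0.204, 0.617, 0.405] pointing down, gripper open.
Joint ranges: [-147.57, 147.57], [-21.85, 119.76], [-74.77, 79.35], [14.55, 137.4], [-85.83, 265.84], [4.83, 119.75], [-152.11, 152.11]. Speed limits (degrees/s): [127.2, 127.2, 159.86, 159.86, 180, 180, 180].

### API

Orientations are given as [roll, pitch, yaw] about the fixed x, y, z axes, in that order (R = Rz(yaw) Ry(pitch) Rx(roll)).
In Python, from rig import sensors, viewer, ticket, env gives the robot as it stands. The module is installed in compiled form; this text tells all that it offers.
- The arm moves only by the tool jog_arm, never from a script. Its argument "moves" is a list of rows, each a list of 4 numbers: the shift along the tool's x, y, z in m, then the turn about the tool's z in rad. A call has 1 to 12 rows; each row is the pose to reach, as a shift and turn from the pose commanded when the call began, along the tool's axes at that moment; what a row does not reach only later rows make up. A row lasts 1/12 s, in which the tool goes at most 41.7 mm and 7.16 degrees, less where a joint would pass 70% of its speed; a pose out of reach is approached as far as the arm can. A call with a gripper value outside its range is refused whole. "fingers" is the opening, from -1 (shut) to 1 (fully open), set as the call begins (left out, the last holds). The fingers move at their own pace and stop on an object; "force" is the grip in N (left out, the last holds). Time passes only in rows, so rows that repeat a pose let the fingers close. It gives the time, the measured TCP pose, the force, the opening and the grip force at its end, in the units of the state.
- sensors.state(): the state, without advancing time (a new reading comes with each control period).
- viewer.snapshot(name): name is "scene" or "side" or "wrist"; returns a dict with "image" (420x560x3 uint8, blue, green, red), "fx", "fy", "cx", "cy" (pixels), "k1" (the pictures are not rectified: a ray, as slopes to the right and down, at radius r is drawn at 1 + k1 r^2 times it, then the intrinsics apply), "T" (4x4, takes a point from camera to world coordinates); the wrist camera has in their place "hand_eye" (4x4, takes a point from camera to tool coordinates, whose origin is the TCP and whose axes are the flange's). Camera axes: x right, y up, looking along -z (the intrinsics and any distortion apply to the point x, -y, -z); pixel columns grow to the right and rows downward; lengths in m; the calibration is good to about 2 mm. A picture is of the moment at which its call begins: read the wrist's pose just before it. There is no depth.
- ticket.close_job(): hands the job in; it is judged then, once.
The state is a dict: "clock": time; "joint_pos": joint angles; "joint_vel": joint speeds; "joint_torque": joint torques, N m; "eef_pos": TCP position; "tool_rot": TCP orientation; "contact_force": force on the tool from outside, world axes, zero at the start; "ft_torque": the same for the moment, N m; "gripper_width": finger opening in m; "finger_force": force on a finger pad.
Only numpy, scipy, OpenCV 4.12 (cv2) and the standard library are available. Lean on these libraries where they do the work, as an engineer would, in place of code of your own. Each camera call takes 0.05 s, during which the arm holds its last target. There are 200 camera calls.

### The job

The colleague on the far side of the desk wants the row of things in the fitted tray in the empty tray instead, in reverse order as you see it: what stands farthest left in the fitted tray goes in the farthest right bay of the empty tray, and so on along the row. Stand the ointment pot, the glue stick, the stamp and the pill jar upright on the floor of the tray, each in the middle of its bay, without ever tipping one over, and let go of them all.

Things in the scene. Friction and masses are not known exactly. Their poses are not given: they have to be found in the camera images.
- fitted_tray: grey tray, 84 (x) x 259 (y) x 10 mm, fixed on a wooden riser (top 105 mm above the desk), its bays filled by black inserts holding the things at first. Origin: middle of its underside; z up; y along the row, to the robot's left (yaw within 0.2 rad). Four bays, centres at y = +0.096, +0.032, -0.032, -0.096 m, x = 0, each 78 (x) x 61 (y) mm inside; floor, walls and dividers 3 mm thick.
- empty_tray: grey tray, 84 (x) x 259 (y) x 10 mm, fixed on a wooden riser (top 105 mm above the desk), empty at first, left or right of the fitted tray. Origin: middle of its underside; z up; y along the row, to the robot's left (yaw within 0.2 rad). Four bays, centres at y = +0.096, +0.032, -0.032, -0.096 m, x = 0, each 78 (x) x 61 (y) mm inside; floor, walls and dividers 3 mm thick.
- pot: squat white ointment pot with a white screw cap that is fixed on, 62 mm high; 45 mm in diameter at its widest (the lower body), cap 41 mm in diameter from 46 mm up; 0.08 kg. Origin: centre of its underside; z up along its axis. It starts standing in its insert, underside 7 mm above the riser.
- glue: upright glue stick, a plain yellow cylinder with a green band, 27 mm in diameter, 88 mm high, 0.03 kg. Origin: centre of its underside; z up along its axis. It starts standing in its insert, underside 7 mm above the riser.
- stamp: hand stamp on a rectangular base, 32 mm (its x) by 46 mm (its y) by 32 mm high, with a brown knob above it up to 78 mm, at most 32 mm wide; grip it about 60 mm above the underside; 0.07 kg; its long side starts across the row. Origin: centre of its underside; z up along its axis. It starts standing in its insert, underside 7 mm above the riser.
- jar: slim amber pill jar with a white cap, 34 mm in diameter, 88 mm high, 0.06 kg; cap 31 mm in diameter, from 72 mm up, fixed on. Origin: centre of its underside; z up along its axis. It starts standing in its insert, underside 7 mm above the riser.
- pot_insert: black rubber insert, 77 (x) x 60 (y) x 8 mm, fixed, filling one bay of the fitted tray; in its recess (4 mm deep, 48 mm in diameter) stands the ointment pot at the start, with 1.5 mm play all round. Stays put, so it shows in which bay its thing stood. Origin: middle of its underside, 3 mm above the riser; recess floor 4 mm higher. Axes parallel to the fitted tray's.
- glue_insert: black rubber insert, 77 (x) x 60 (y) x 8 mm, fixed, filling one bay of the fitted tray; in its recess (4 mm deep, 30 mm in diameter) stands the glue stick at the start, with 1.5 mm play all round. Stays put, so it shows in which bay its thing stood. Origin: middle of its underside, 3 mm above the riser; recess floor 4 mm higher. Axes parallel to the fitted tray's.
- stamp_insert: black rubber insert, 77 (x) x 60 (y) x 8 mm, fixed, filling one bay of the fitted tray; in its recess (4 mm deep, 49 x 35 mm, x by y) stands the hand stamp at the start, with 1.5 mm play all round. Stays put, so it shows in which bay its thing stood. Origin: middle of its underside, 3 mm above the riser; recess floor 4 mm higher. Axes parallel to the fitted tray's.
- jar_insert: black rubber insert, 77 (x) x 60 (y) x 8 mm, fixed, filling one bay of the fitted tray; in its recess (4 mm deep, 37 mm in diameter) stands the pill jar at the start, with 1.5 mm play all round. Stays put, so it shows in which bay its thing stood. Origin: middle of its underside, 3 mm above the riser; recess floor 4 mm higher. Axes parallel to the fitted tray's.

How it is judged:
By the outcome, as a careful person would: the job done as asked, in the order asked, and still so for the second after the job is handed in, with the robot touching nothing.
It also fails if it takes over 106 s, if anything falls off the work surface, if the arm or the gripper's body presses on something with over 40 N, if the wrist force passes 120 N, or if a joint passes its speed limit or range.

## Working session

There is one attempt and no reset: what is moved stays moved. The work goes in short steps, Python scripts to look and compute and a tool call to move; the robot and the scene stay as the last step left them, time stands still between calls to the robot, and variables do not carry over. Pictures are saved under pics/ and viewed, at most 14 in all, crops included, and the job is handed in when it is done.

Besides the shell and the picture viewer there is one more tool, called after ">>>" as name(argument=value, ...), one argument or row to a line, values as JSON. jog_arm: Moves the arm, as the interface text tells. Its arguments: {"type":"object","properties":{"moves":{"type":"array","items":{"type":"array","items":{"type":"number"}}},"fingers":{"type":"number"},"force":{"type":"number"}},"required":["moves"]}

```bash
mkdir -p pics; ls; python3 - <<'E'
from rig import sensors, viewer, env
import cv2
print(sensors.state(), env.tips_ahead)
for n in ["scene","side"]:
    s=viewer.snapshot(n); cv2.imwrite(f"pics/{n}0.png",s["image"]); print({k:v for k,v in s.items() if k!="image"})
s=viewer.snapshot("wrist"); cv2.imwrite("pics/wrist0.png",s["image"]); print({k:v for k,v in s.items() if k!="image"})
E
```

```text
pics
{'clock': 0.0, 'joint_pos': array([-77.36069093,  19.13113931,   2.2848053 ,  84.01181677,
        -0.76892712,  76.96549866,  -3.34978366]), 'joint_vel': array([ 0.06815539, -0.05465343, -0.02206887, -0.02799093,  0.08021291,
       -0.03341731, -0.17263312]), 'joint_torque': array([ 6.59044163e-04, -6.56340408e+01,  1.33557558e+00, -4.03794622e+01,
       -5.97562571e-02,  4.47341474e-02,  1.62617830e-04]), 'eef_pos': array([0.20429442, 0.61687006, 0.40385959]), 'tool_rot': array([-1.79906938e+02,  5.24101988e-03,  1.61677521e+02]), 'contact_force': array([ 0.51988517, -0.56596519,  0.14749561]), 'ft_torque': array([ 0.04775829,  0.04697361, -0.00512354]), 'finger_force': 0.0, 'gripper_width': 0.0867842513841778} 0.1822
{'fx': 500.50333243949973, 'fy': 500.50333243949973, 'cx': 281.7543921546964, 'cy': 203.2100205117706, 'k1': -0.046747457314445295, 'T': array([[ 0.59880759,  0.51054221, -0.6170706 , -0.1379642 ],
       [-0.80072459,  0.36584332, -0.47434038, -0.38797144],
       [-0.01641963,  0.77814222,  0.62787346,  0.77955596],
       [ 0.        ,  0.        ,  0.      
[... 185 characters left out ...]
1, -0.10516679,  0.39892449],
       [-0.12310053, -0.58150831,  0.80417308,  0.96299732],
       [-0.00917633,  0.81096868,  0.58501761,  0.77426611],
       [ 0.        ,  0.        ,  0.        ,  1.        ]])}
{'fx': 324.41503049184894, 'fy': 324.41503049184894, 'cx': 281.0016452454967, 'cy': 215.60440712307584, 'k1': -0.03741946697337357, 'hand_eye': array([[-3.87236046e-04,  9.67957790e-01,  2.51112657e-01,
         6.80525120e-02],
       [ 9.99999804e-01,  2.51169905e-04,  5.73902189e-04,
        -6.68079399e-05],
       [ 4.92441153e-04,  2.51112830e-01, -9.67957698e-01,
         1.96977994e-02],
       [ 0.00000000e+00,  0.00000000e+00,  0.00000000e+00,
         1.00000000e+00]])}
```

View pics/scene0.png

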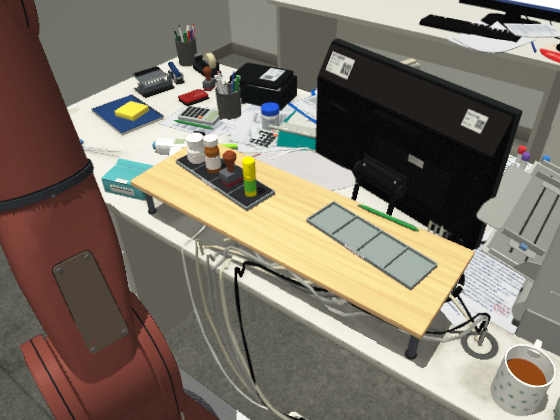

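View pics/side0.png

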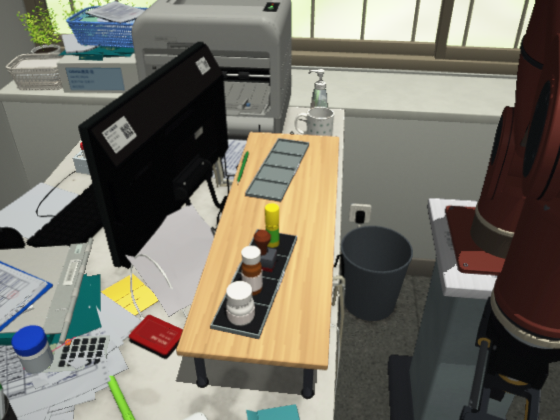

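The scene view shows, from the left, pot (196,148), jar (212,150), stamp (230,165) and glue (249,177) in the fitted tray. The empty tray is to the right, around (370,243), and the monitor stands close behind it. The side view agrees.

```bash
cat > h.py <<'E'
import numpy as np, cv2
from rig import sensors, viewer
from scipy.spatial.transform import Rotation as Ro
def snap(n,save=None):
    st=sensors.state(); s=viewer.snapshot(n)
    if n=="wrist":
        T=np.eye(4); T[:3,:3]=Ro.from_euler('xyz',st['tool_rot'],degrees=True).as_matrix(); T[:3,3]=st['eef_pos']
        s['T']=T@s['hand_eye']
    if save: cv2.imwrite(f"pics/{save}.png",s['image'])
    return s
def ray(s,uv):
    K=np.array([[s['fx'],0,s['cx']],[0,s['fy'],s['cy']],[0,0,1]])
    p=cv2.undistortPoints(np.array(uv,float).reshape(-1,1,2),K,np.array([s['k1'],0,0,0,0])).reshape(-1,2)
    d=np.c_[p[:,0],-p[:,1],-np.ones(len(p))]@s['T'][:3,:3].T
    return s['T'][:3,3],d
def plane(s,uv,z):
    o,d=ray(s,uv); return o+d*((z-o[2])/d[:,2])[:,None]
def tri(s1,a,s2,b):
    o1,d1=ray(s1,a);o2,d2=ray(s2,b);out=[]
    for p,q in zip(d1,d2):
        t=np.linalg.lstsq(np.c_[p,-q],o2-o1,rcond=None)[0]
        out.append(np.r_[(o1+p*t[0]+o2+q*t[1])/2,np.linalg.norm(o1+p*t[0]-o2-q*t[1])])
    return np.array(out)
def toolmove(target):  # world xyz of TCP -> shift in tool axes
    st=sensors.state();R=Ro.from_euler('xyz',st['tool_rot'],degrees=True).as_matrix()
    return R.T@(np.array(target)-st['eef_pos'])
E
python3 - <<'E'
from h import *
np.set_printoptions(precision=4,suppress=True)
a=snap("scene");b=snap("side")
print("empty corners",plane(a,[[330,203],[436,263],[416,287],[307,223]],.115))
print("empty side",plane(b,[[275,138],[310,142],[283,197],[247,192]],.115))
print("fitted side",plane(b,[[297,235],[212,328],[260,336]],.115))
print("riser",plane(a,[[130,180],[412,330],[472,254],[190,146]],.105))
print("monitor",tri(a,[[336,40],[318,95],[520,110],[468,246]],b,[[80,128],[120,264],[208,42],[225,150]]))
E
```

```text
empty corners [[ 0.5751  0.0317  0.115 ]
 [ 0.5402 -0.2211  0.115 ]
 [ 0.4651 -0.2164  0.115 ]
 [ 0.494   0.0347  0.115 ]]
empty side [[ 0.5485 -0.2152  0.115 ]
 [ 0.4574 -0.2041  0.115 ]
 [ 0.4994  0.0432  0.115 ]
 [ 0.5802  0.0331  0.115 ]]
fitted side [[0.4579 0.1684 0.115 ]
 [0.5735 0.4183 0.115 ]
 [0.4941 0.4253 0.115 ]]
riser [[ 0.3892  0.4575  0.105 ]
 [ 0.3849 -0.2488  0.105 ]
 [ 0.6126 -0.2648  0.105 ]
 [ 0.5741  0.4473  0.105 ]]
monitor [[ 0.842   0.1971  0.3469  0.0015]
 [ 0.8151  0.266   0.1497  0.1129]
 [ 0.717  -0.2521  0.3554  0.0127]
 [ 0.6881 -0.2405  0.0549  0.0022]]
```

>>> jog_arm(
  moves=[
    [-0.03, -0.02, -0.02, 0.11],
    [-0.065, -0.035, -0.05, 0.22],
    [-0.1, -0.05, -0.056, 0.33],
    [-0.135, -0.07, -0.056, 0.45],
    [-0.17, -0.09, -0.056, 0.57],
    [-0.205, -0.11, -0.056, 0.69],
    [-0.24, -0.13, -0.056, 0.81],
    [-0.275, -0.15, -0.056, 0.93],
    [-0.31, -0.165, -0.056, 1.05],
    [-0.345, -0.18, -0.056, 1.17],
    [-0.375, -0.195, -0.056, 1.28],
    [-0.398, -0.21, -0.056, 1.39],
  ],
  fingers=1,
)

```text
clock: 1.25
eef_pos: [0.518, 0.2901, 0.4608]
tool_rot: [180.0, 0.0, 81.6]
contact_force: [0.5, 0.6, -0.6]
gripper_width: 0.0868
finger_force: 0.0
```

>>> jog_arm(
  moves=[
    [0, 0, 0, 0],
    [0, 0, 0, 0],
    [0, 0, 0, 0],
  ],
)

```text
clock: 1.5
eef_pos: [0.5157, 0.2932, 0.4606]
tool_rot: [-180.0, -0.0, 82.1]
contact_force: [-1.6, 0.8, 0.4]
gripper_width: 0.0867
finger_force: 0.0
```

```bash
python3 - <<'E'
from h import *
s=snap("wrist","w1"); print(sensors.state()['joint_pos'])
E
```

```text
[-55.54851228  11.4326312   25.52609142  88.40205051  -4.99443858
  81.30797796 -37.50655435]
```

View pics/w1.png

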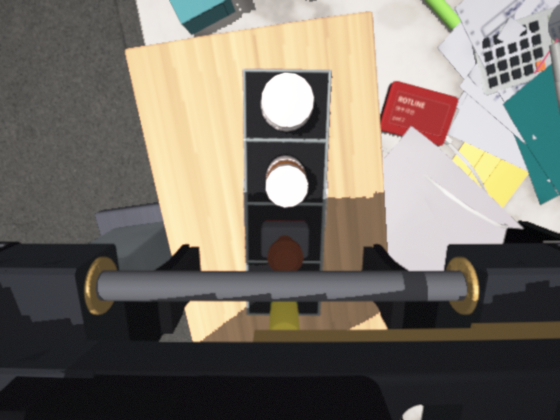

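The wrist view shows the fitted tray with corners at TL (243,70), TR (331,70) and BR (319,313). The pot cap is at (287,101), the jar cap at (288,186), the stamp knob at (286,256), and the glue is partly hidden behind the gripper at (285,315). Dividers are at rows 139, 204 and 263.

```bash
python3 - <<'E'
from h import *
np.set_printoptions(precision=4,suppress=True)
s=snap("wrist"); im=s['image']
p=plane(s,[[243,70],[331,70],[245,139],[327,139],[246,204],[325,204],[319,313]],.115)
loc=np.array([[-.042,.1295],[.042,.1295],[-.042,.064],[.042,.064],[-.042,0],[.042,0],[.042,-.1295]])
a=p[:,:2].mean(0);b=loc.mean(0);U,S,V=np.linalg.svd((loc-b).T@(p[:,:2]-a));R=V.T@U.T;t=a-R@b
print("fitted centre",t,"yaw",np.degrees(np.arctan2(R[1,0],R[0,0])),"resid mm",1e3*(loc@R.T+t-p[:,:2]))
for n,y in zip(["pot","jar","stamp","glue"],[.096,.032,-.032,-.096]): print(n,t+R@[0,y])
white=cv2.inRange(im,(190,190,190),(255,255,255)); white[:, :240]=0; white[:,335:]=0; white[215:]=0
for c in cv2.findContours(white,cv2.RETR_EXTERNAL,cv2.CHAIN_APPROX_NONE)[0]:
    if cv2.contourArea(c)>300:
        (u,v),r=cv2.minEnclosingCircle(c); print(u,v,r,plane(s,[[u,v]],.174),plane(s,[[u,v]],.2))
# scene-based check of glue & empty corners
E
```

```text
fitted centre [0.5189 0.2898] yaw -8.476085234494205 resid mm [[-0.593   2.1636]
 [ 0.8401  0.9733]
 [-1.9195  0.1237]
 [ 1.5058 -1.3411]
 [-1.751   1.3996]
 [ 0.775   0.0474]
 [ 1.1426 -3.3665]]
pot [0.533  0.3847]
jar [0.5236 0.3214]
stamp [0.5142 0.2581]
glue [0.5047 0.1948]
286.9176940917969 186.27438354492188 20.882667541503906 [[0.5236 0.317  0.174 ]] [[0.5237 0.3213 0.2   ]]
287.21954345703125 100.20110321044922 27.064327239990234 [[0.5328 0.3844 0.174 ]] [[0.5321 0.3821 0.2   ]]
258.6685485839844 24.425561904907227 19.48313331604004 [[0.5188 0.4409 0.174 ]] [[0.5195 0.4332 0.2   ]]
311.5 8.5 24.052125930786133 [[0.5592 0.4463 0.174 ]] [[0.5558 0.4381 0.2   ]]
```

>>> jog_arm(
  moves=[
    [-0.03, 0.004, 0, 0.01],
    [-0.07, 0.01, 0, 0.01],
    [-0.11, 0.015, 0, 0.01],
    [-0.15, 0.02, 0, 0.01],
    [-0.19, 0.026, 0, 0.01],
    [-0.23, 0.032, 0, 0.01],
    [-0.27, 0.037, 0, 0.01],
    [-0.31, 0.043, 0, 0.01],
    [-0.35, 0.048, 0, 0.01],
    [-0.39, 0.054, 0, 0.01],
    [-0.42, 0.058, 0, 0.01],
    [-0.44, 0.061, 0, 0.01],
  ],
)

```text
clock: 2.6
eef_pos: [0.5149, -0.1543, 0.4612]
tool_rot: [179.9, 0.0, 81.4]
contact_force: [0.5, -0.3, -0.2]
gripper_width: 0.087
finger_force: 0.0
```

>>> jog_arm(
  moves=[
    [0, 0, 0, 0],
    [0, 0, 0, 0],
    [0, 0, 0, 0],
    [0, 0, 0, 0],
  ],
)

```text
clock: 2.93
eef_pos: [0.516, -0.1497, 0.4607]
tool_rot: [-180.0, -0.0, 81.6]
contact_force: [0.7, 0.4, 0.2]
gripper_width: 0.0872
finger_force: 0.0
```

```bash
python3 - <<'E'
from h import *
s=snap("wrist","w2"); print(sensors.state()['joint_pos'])
E
```

```text
[-31.35503601   4.30758148  45.90985027  96.58559797  -3.15706902
  80.44252554   6.63721491]
```

View pics/w2.png

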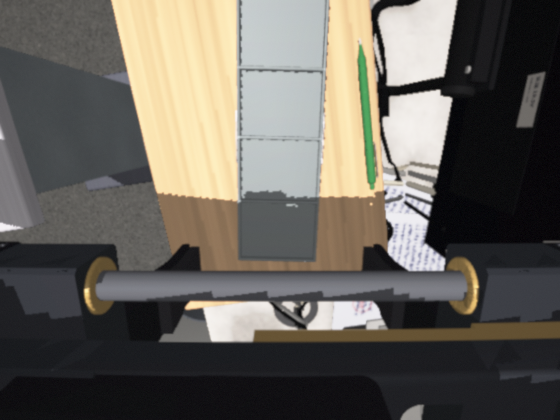

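The wrist view shows the empty tray with its bottom corners at (239,261) and (316,261). Dividers are at rows 68, 137 and 200, and the top end is out of view. The pen lies clear of the tray.

```bash
python3 - <<'E'
from h import *
np.set_printoptions(precision=4,suppress=True)
s=snap("wrist")
p=plane(s,[[237,68],[325,68],[237,137],[322,137],[238,201],[319,201],[238,261],[316,261]],.115)
q=plane(snap("scene"),[[330,203],[307,223]],.115); print(q)
loc=np.array([[x,y] for y in (.064,0,-.064,-.1295) for x in (-.042,.042)])
a=p[:,:2].mean(0);b=loc.mean(0);U,S,V=np.linalg.svd((loc-b).T@(p[:,:2]-a));R=V.T@U.T;t=a-R@b
print("empty centre",t,"yaw",np.degrees(np.arctan2(R[1,0],R[0,0])),"resid mm",1e3*(loc@R.T+t-p[:,:2]))
for n,y in zip(["glue","stamp","jar","pot"],[.096,.032,-.032,-.096]): print(n,t+R@[0,y])
print(toolmove([.505,.195,.46]),sensors.state()['eef_pos'])
E
```

```text
[[0.5751 0.0317 0.115 ]
 [0.494  0.0347 0.115 ]]
empty centre [ 0.5236 -0.0876] yaw -9.318239706718487 resid mm [[-1.1716  1.3005]
 [ 0.2707 -0.2763]
 [-0.4147  0.3449]
 [ 0.1152 -1.112 ]
 [-0.3755  0.4176]
 [ 0.207  -1.0736]
 [ 0.882   0.8917]
 [ 0.4869 -0.4928]]
glue [0.5392 0.0071]
stamp [ 0.5288 -0.056 ]
jar [ 0.5185 -0.1192]
pot [ 0.5081 -0.1824]
[ 0.3401 -0.0612  0.0008] [ 0.5158 -0.1504  0.4607]
```

>>> jog_arm(
  moves=[
    [0.03, -0.006, 0, 0],
    [0.07, -0.013, 0, 0],
    [0.11, -0.02, 0, 0],
    [0.15, -0.027, 0, 0],
    [0.19, -0.034, 0, 0],
    [0.23, -0.042, 0, 0],
    [0.27, -0.05, 0, 0],
    [0.305, -0.056, 0, 0],
    [0.33, -0.06, 0, 0],
    [0.339, -0.0615, 0, 0],
    [0.339, -0.0615, 0.02, 0],
    [0.339, -0.0615, 0.05, 0],
  ],
)

```text
clock: 4.08
eef_pos: [0.5056, 0.194, 0.4125]
tool_rot: [179.8, -0.2, 81.6]
contact_force: [0.1, 0.3, 0.0]
gripper_width: 0.0869
finger_force: 0.0
```

>>> jog_arm(
  moves=[
    [0, 0, 0.03, 0],
    [0, 0, 0.06, 0],
    [0, 0, 0.08, 0],
    [0, 0, 0.085, 0],
    [0, 0, 0.085, 0],
    [0, 0, 0.085, 0],
  ],
)

```text
clock: 4.58
eef_pos: [0.5055, 0.1927, 0.3268]
tool_rot: [180.0, -0.0, 81.5]
contact_force: [-0.0, 0.0, 0.7]
gripper_width: 0.0872
finger_force: 0.0
```

```bash
python3 - <<'E'
from h import *
snap("wrist","w3")
E
```

```text
(no output)
```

View pics/w3.png

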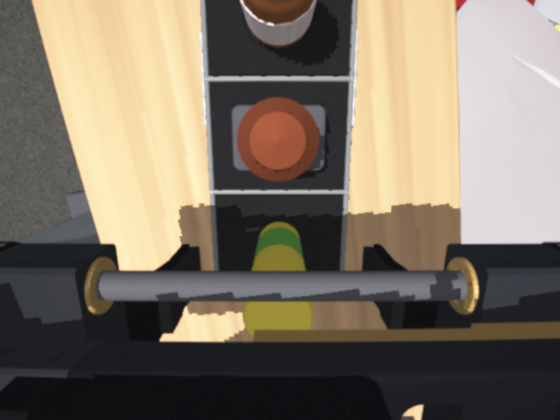

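The glue stands centred between the open fingers at column 278. I'll correct 2 mm along the row and close.

>>> jog_arm(
  moves=[
    [0.002, 0, 0, 0],
    [0.002, 0, 0, 0],
  ],
)

```text
clock: 4.8
eef_pos: [0.5058, 0.1952, 0.3271]
tool_rot: [179.9, -0.1, 81.5]
contact_force: [-0.1, -0.7, -0.7]
gripper_width: 0.0868
finger_force: 0.0
```

>>> jog_arm(
  moves=[
    [0, 0, 0, 0],
    [0, 0, 0, 0],
    [0, 0, 0, 0],
    [0, 0, 0, 0],
    [0, 0, 0, 0],
    [0, 0, 0, 0],
    [0, 0, 0, 0],
    [0, 0, 0, 0],
  ],
  fingers=-1,
  force=15,
)

```text
clock: 5.47
eef_pos: [0.5054, 0.1947, 0.3257]
tool_rot: [-180.0, 0.0, 81.5]
contact_force: [0.3, 1.0, -0.0]
gripper_width: 0.0418
finger_force: 0.0
```

>>> jog_arm(
  moves=[
    [0, 0, 0, 0],
    [0, 0, 0, 0],
    [0, 0, 0, 0],
    [0, 0, 0, 0],
    [0, 0, 0, 0],
  ],
)

```text
clock: 5.88
eef_pos: [0.5054, 0.1947, 0.3257]
tool_rot: [-180.0, 0.0, 81.5]
contact_force: [-0.3, 0.0, -0.3]
gripper_width: 0.0266
finger_force: 15.0
```

>>> jog_arm(
  moves=[
    [0, 0, -0.01, 0],
    [0, 0, -0.03, 0],
    [0, 0, -0.055, 0],
    [-0.015, 0.005, -0.06, 0],
    [-0.04, 0.013, -0.06, 0],
    [-0.07, 0.023, -0.06, 0],
    [-0.1, 0.033, -0.06, 0],
    [-0.13, 0.043, -0.06, 0],
    [-0.155, 0.052, -0.06, 0],
    [-0.174, 0.059, -0.06, 0],
    [-0.181, 0.061, -0.06, 0],
    [-0.181, 0.061, -0.06, 0],
  ],
)

```text
clock: 6.88
eef_pos: [0.5389, 0.0047, 0.3864]
tool_rot: [180.0, 0.0, 81.3]
contact_force: [0.3, 0.5, -0.5]
gripper_width: 0.0263
finger_force: 15.0
```

>>> jog_arm(
  moves=[
    [0, 0, 0, 0],
    [0, 0, 0.02, 0],
    [0, 0, 0.04, 0],
    [0, 0, 0.05, 0],
    [0, 0, 0.05, 0],
    [0, 0, 0.05, 0],
  ],
)

```text
clock: 7.38
eef_pos: [0.5388, 0.0077, 0.3358]
tool_rot: [-179.9, 0.0, 81.5]
contact_force: [0.3, -0.1, 0.6]
gripper_width: 0.0266
finger_force: 15.0
```

```bash
python3 - <<'E'
from h import *
snap("wrist","w4")
E
```

```text
(no output)
```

View pics/w4.png

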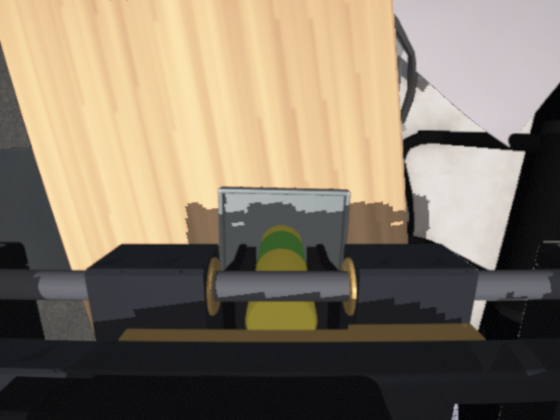

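The wrist view shows the glue over the first bay, with the tray's left end edge at (219,189)–(350,190).

```bash
python3 - <<'E'
from h import *
s=snap("wrist"); p=plane(s,[[219,189],[350,190]],.115); print(p)
d=p[1]-p[0]; d/=np.linalg.norm(d); print(np.linalg.norm(p[1]-p[0]), np.degrees(np.arctan2(d[1],d[0]))); n=np.array([d[1],-d[0],0]); print("bay centre",p.mean(0)+n*.0335)
E
```

```text
[[0.50571158 0.04594086 0.115     ]
 [0.58734498 0.03311148 0.115     ]]
0.08263537524230913 -8.931462766167423
bay centre [0.54132731 0.00643237 0.115     ]
```

>>> jog_arm(
  moves=[
    [-0.001, 0.001, 0.005, 0],
    [-0.001, 0.001, 0.01, 0],
    [-0.001, 0.001, 0.0133, 0],
    [-0.001, 0.001, 0.0133, 0],
    [-0.001, 0.001, 0.0133, 0],
  ],
)

```text
clock: 7.9
eef_pos: [0.5396, 0.0054, 0.3223]
tool_rot: [-180.0, 0.0, 81.4]
contact_force: [0.2, -0.0, -1.4]
gripper_width: 0.0266
finger_force: 15.0
```

>>> jog_arm(
  moves=[
    [0, 0, 0, 0],
    [0, 0, 0, 0],
    [0, 0, 0, 0],
    [0, 0, 0, 0],
    [0, 0, 0, 0],
    [0, 0, 0, 0],
    [0, 0, -0.01, 0],
    [0, 0, -0.04, 0],
    [0, 0, -0.08, 0],
    [0, 0, -0.12, 0],
    [0, 0, -0.125, 0],
    [0, 0, -0.125, 0],
  ],
  fingers=1,
)

```text
clock: 8.9
eef_pos: [0.5403, 0.0051, 0.4512]
tool_rot: [179.7, -0.1, 81.4]
contact_force: [-0.2, -0.6, -0.3]
gripper_width: 0.0861
finger_force: 0.0
```

>>> jog_arm(
  moves=[
    [0.03, -0.008, 0, 0],
    [0.07, -0.018, 0, 0],
    [0.11, -0.028, 0, 0],
    [0.15, -0.039, 0, 0],
    [0.19, -0.049, 0, 0],
    [0.22, -0.057, 0, 0],
    [0.24, -0.062, 0, 0],
    [0.246, -0.063, 0, 0],
    [0.246, -0.063, 0.01, 0],
    [0.246, -0.063, 0.03, 0],
    [0.246, -0.063, 0.06, 0],
    [0.246, -0.063, 0.06, 0],
  ],
)

```text
clock: 9.9
eef_pos: [0.5129, 0.2555, 0.3816]
tool_rot: [-179.7, 0.4, 81.3]
contact_force: [-0.1, 0.2, -0.6]
gripper_width: 0.0872
finger_force: 0.0
```

```bash
python3 - <<'E'
from h import *
print(sensors.state()['eef_pos'],sensors.state()['tool_rot'])
print(toolmove([.5142,.2581,.336]))
snap("wrist","w5")
E
```

```text
[0.5128806  0.25547748 0.38159117] [-179.67786074    0.36242741   81.32303751]
[0.00307988 0.00116487 0.04556677]
```

View pics/w5.png

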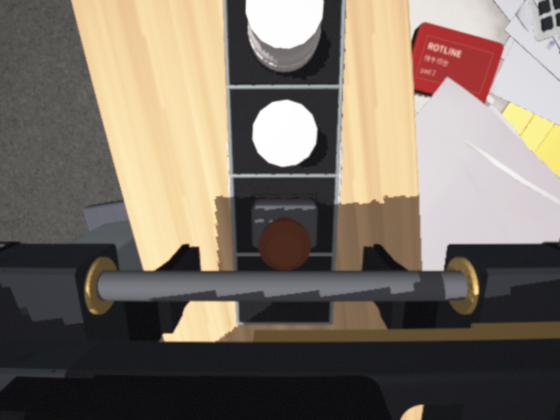

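The stamp knob (285,243) lies between the fingers and the jar cap is at (285,133). Descending now.

>>> jog_arm(
  moves=[
    [0.002, 0.001, 0.015, 0],
    [0.002, 0.001, 0.035, 0],
    [0.002, 0.001, 0.043, 0],
    [0.002, 0.001, 0.043, 0],
    [0.002, 0.001, 0.043, 0],
  ],
)

```text
clock: 10.37
eef_pos: [0.5155, 0.2594, 0.3454]
tool_rot: [180.0, 0.0, 81.4]
contact_force: [0.9, -0.5, 0.6]
gripper_width: 0.087
finger_force: 0.0
```

>>> jog_arm(
  moves=[
    [0, 0, 0, 0],
    [0, 0, 0, 0],
    [0, 0, 0, 0],
    [0, 0, 0, 0],
    [0, 0, 0, 0],
    [0, 0, 0, 0],
    [0, 0, 0, 0],
    [0, 0, 0, 0],
    [0, 0, 0, 0],
    [0, 0, 0, 0],
    [0, 0, 0, 0],
    [0, 0, 0, 0],
  ],
  fingers=-1,
  force=20,
)

```text
clock: 11.37
eef_pos: [0.5151, 0.26, 0.3444]
tool_rot: [-180.0, 0.0, 81.5]
contact_force: [-0.4, 0.5, 0.4]
gripper_width: 0.0289
finger_force: 20.0
```

Grasp landed 8 mm too high on the knob, so I'll regrip at the advised height.

>>> jog_arm(
  moves=[
    [0, 0, 0, 0],
    [0, 0, 0, 0],
    [0, 0, 0, 0],
    [-0.001, 0, 0, 0],
    [-0.002, -0.001, 0.004, 0],
    [-0.002, -0.001, 0.008, 0],
    [-0.002, -0.001, 0.008, 0],
    [-0.002, -0.001, 0.008, 0],
    [-0.002, -0.001, 0.008, 0],
  ],
  fingers=0.2,
)

```text
clock: 12.12
eef_pos: [0.5139, 0.2581, 0.3364]
tool_rot: [-180.0, 0.0, 81.5]
contact_force: [0.1, 0.3, 0.9]
gripper_width: 0.0524
finger_force: 0.0
```

>>> jog_arm(
  moves=[
    [0, 0, 0, 0],
    [0, 0, 0, 0],
    [0, 0, 0, 0],
    [0, 0, 0, 0],
    [0, 0, 0, 0],
    [0, 0, 0, 0],
  ],
  fingers=-1,
  force=20,
)

```text
clock: 12.62
eef_pos: [0.5139, 0.2581, 0.3365]
tool_rot: [180.0, -0.0, 81.5]
contact_force: [-0.4, -0.4, -0.5]
gripper_width: 0.0282
finger_force: 19.8
```

>>> jog_arm(
  moves=[
    [0, 0, -0.01, 0],
    [0, 0, -0.03, 0],
    [0, 0, -0.065, 0],
    [0, 0, -0.1, 0],
    [-0.005, 0.001, -0.115, 0],
    [-0.03, 0.006, -0.115, 0],
    [-0.065, 0.013, -0.115, 0],
    [-0.1, 0.02, -0.115, 0],
    [-0.135, 0.027, -0.115, 0],
    [-0.17, 0.034, -0.115, 0],
    [-0.205, 0.041, -0.115, 0],
    [-0.24, 0.048, -0.115, 0],
  ],
)

```text
clock: 13.62
eef_pos: [0.5254, 0.0117, 0.4523]
tool_rot: [180.0, -0.0, 81.5]
contact_force: [0.4, -0.0, -0.7]
gripper_width: 0.0283
finger_force: 19.9
```

```bash
python3 - <<'E'
from h import *
print(sensors.state()['eef_pos'],sensors.state()['tool_rot'])
print(toolmove([.530,-.0565,.4515]))
E
```

```text
[0.52535392 0.01169498 0.45233761] [ 1.79967220e+02 -4.29624330e-02  8.14569839e+01]
[-0.06674876  0.01472457  0.00079598]
```

>>> jog_arm(
  moves=[
    [-0.03, 0.007, 0, 0],
    [-0.055, 0.012, 0, 0],
    [-0.067, 0.0145, 0, 0],
    [-0.0687, 0.0145, 0, 0],
    [-0.0687, 0.0145, 0.015, 0],
    [-0.0687, 0.0145, 0.045, 0],
    [-0.0687, 0.0145, 0.08, 0],
    [-0.0687, 0.0145, 0.1, 0],
    [-0.0687, 0.0145, 0.107, 0],
    [-0.0687, 0.0145, 0.107, 0],
    [-0.0687, 0.0145, 0.107, 0],
  ],
)

```text
clock: 14.53
eef_pos: [0.5303, -0.0558, 0.3456]
tool_rot: [180.0, -0.0, 81.5]
contact_force: [-0.4, 0.0, 0.0]
gripper_width: 0.0282
finger_force: 19.9
```

```bash
python3 - <<'E'
from h import *
snap("wrist","w6"); print(toolmove([.530,-.0565,.333]))
E
```

```text
[-0.00051732 -0.00048711  0.01309253]
```

View pics/w6.png

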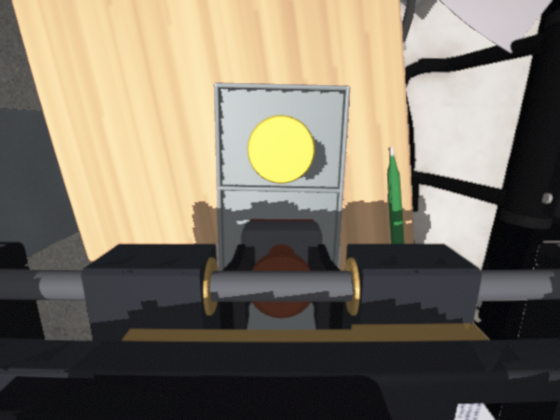

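The glue stands upright in bay 1, with its top at (281,149) and the bay edges at row 86 and row 187. The stamp is over bay 2.

```bash
python3 - <<'E'
from h import *
np.set_printoptions(precision=4,suppress=True)
s=snap("wrist"); p=plane(s,[[216,86],[349,87],[218,187],[344,187]],.115)
print(p,"bay1",p.mean(0)); g=plane(s,[[281,149]],.196); print("glue",g)
d=p[1]-p[0];d/=np.linalg.norm(d);n=np.array([d[1],-d[0],0]);print("bay2",p[2:].mean(0)+n*.032, np.degrees(np.arctan2(d[1],d[0])))
E
```

```text
[[ 0.506   0.0444  0.115 ]
 [ 0.5867  0.0317  0.115 ]
 [ 0.4951 -0.0174  0.115 ]
 [ 0.5773 -0.0298  0.115 ]] bay1 [0.5413 0.0072 0.115 ]
glue [[0.5404 0.0049 0.196 ]]
bay2 [ 0.5312 -0.0552  0.115 ] -8.926518870240882
```

>>> jog_arm(
  moves=[
    [0, 0, 0.005, 0],
    [0, 0, 0.01, 0],
    [0, 0, 0.0125, 0],
    [0, 0, 0.0125, 0],
    [0, 0, 0.0125, 0],
  ],
)

```text
clock: 15.05
eef_pos: [0.5302, -0.0564, 0.3322]
tool_rot: [179.9, -0.0, 81.5]
contact_force: [0.6, 0.7, 2.5]
gripper_width: 0.0284
finger_force: 19.7
```

>>> jog_arm(
  moves=[
    [0, 0, 0, 0],
    [0, 0, 0, 0],
    [0, 0, 0, 0],
    [0, 0, 0, 0],
    [0, 0, 0, 0],
    [0, 0, 0, 0],
    [0, 0, -0.01, 0],
    [0, 0, -0.04, 0],
    [0, 0, -0.08, 0],
    [0, 0, -0.11, 0],
    [0, 0, -0.118, 0],
    [0, 0, -0.118, 0],
  ],
  fingers=1,
)

```text
clock: 16.05
eef_pos: [0.5303, -0.0569, 0.4531]
tool_rot: [179.7, -0.1, 81.5]
contact_force: [-0.2, 0.3, -1.1]
gripper_width: 0.0863
finger_force: 0.0
```

```bash
python3 - <<'E'
from h import *
print(toolmove([.5236,.3214,.326]))
E
```

```text
[ 0.37284141 -0.0635017   0.12743448]
```

>>> jog_arm(
  moves=[
    [0.035, -0.006, 0, 0],
    [0.075, -0.013, 0, 0],
    [0.115, -0.02, 0, 0],
    [0.155, -0.026, 0, 0],
    [0.195, -0.033, 0, 0],
    [0.235, -0.04, 0, 0],
    [0.275, -0.047, 0, 0],
    [0.315, -0.053, 0, 0],
    [0.35, -0.059, 0, 0],
    [0.368, -0.062, 0, 0],
    [0.3725, -0.063, 0.01, 0],
    [0.3725, -0.063, 0.03, 0],
  ],
)

```text
clock: 17.05
eef_pos: [0.5228, 0.3229, 0.4198]
tool_rot: [179.9, -0.0, 81.6]
contact_force: [0.5, -0.5, -0.3]
gripper_width: 0.087
finger_force: 0.0
```

>>> jog_arm(
  moves=[
    [0, 0, 0.015, 0],
    [0, 0, 0.03, 0],
    [0, 0, 0.03, 0],
    [0, 0, 0.03, 0],
  ],
)

```text
clock: 17.38
eef_pos: [0.5229, 0.32, 0.3887]
tool_rot: [-179.9, 0.1, 81.4]
contact_force: [-0.1, -0.1, 0.1]
gripper_width: 0.0875
finger_force: 0.0
```

```bash
python3 - <<'E'
from h import *
print(toolmove([.5236,.3214,.326]))
s=snap("wrist","w7"); im=s['image']
w=cv2.inRange(im,(170,170,170),(255,255,255)); w[:,:235]=0; w[:,340:]=0; w[275:]=0
for c in cv2.findContours(w,cv2.RETR_EXTERNAL,cv2.CHAIN_APPROX_NONE)[0]:
    if cv2.contourArea(c)>300:
        (u,v),r=cv2.minEnclosingCircle(c); print(u,v,r,plane(s,[[u,v]],.174),plane(s,[[u,v]],.2))
E
```

```text
[0.00164574 0.00061244 0.06266856]
282.4484558105469 135.70619201660156 35.319252014160156 [[0.53350719 0.38451681 0.174     ]] [[0.5335287  0.38492544 0.2       ]]
288.5 61.096153259277344 26.481399536132812 [[0.54288879 0.42411016 0.174     ]] [[0.54165817 0.41923441 0.2       ]]
287.0 19.0 55.36254119873047 [[0.54519438 0.4453778  0.174     ]] [[0.54365605 0.43766354 0.2       ]]
```

View pics/w7.png

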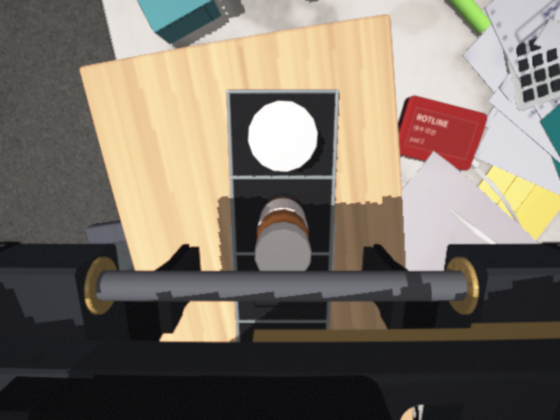

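The jar (283,247) is centred between the fingers. The pot at (282,136) measures (0.5335, 0.3845), which is as expected.

>>> jog_arm(
  moves=[
    [0.001, 0, 0.02, 0],
    [0.001, 0, 0.045, 0],
    [0.001, 0, 0.06, 0],
    [0.001, 0, 0.062, 0],
    [0.001, 0, 0.062, 0],
    [0.001, 0, 0.062, 0],
  ],
)

```text
clock: 17.93
eef_pos: [0.5236, 0.3222, 0.3296]
tool_rot: [179.9, -0.1, 81.4]
contact_force: [0.1, 0.2, 0.9]
gripper_width: 0.0869
finger_force: 0.0
```

>>> jog_arm(
  moves=[
    [0, 0, 0, 0],
    [0, 0, 0, 0],
    [0, 0, 0, 0],
    [0, 0, 0, 0],
    [0, 0, 0, 0],
    [0, 0, 0, 0],
    [0, 0, 0, 0],
    [0, 0, 0, 0],
    [0, 0, 0, 0],
    [0, 0, 0, 0],
    [0, 0, 0, 0],
  ],
  fingers=-1,
  force=20,
)

```text
clock: 18.85
eef_pos: [0.523, 0.3223, 0.3279]
tool_rot: [-180.0, 0.0, 81.5]
contact_force: [-0.3, 0.1, -0.2]
gripper_width: 0.0335
finger_force: 20.0
```

```bash
python3 - <<'E'
from h import *
print(toolmove([.5205,-.1190,.322]))
E
```

```text
[-0.43674037  0.06303536  0.00593925]
```

>>> jog_arm(
  moves=[
    [0, 0, -0.01, 0],
    [0, 0, -0.03, 0],
    [0, 0, -0.065, 0],
    [0, 0, -0.1, 0],
    [0, 0, -0.123, 0],
    [-0.015, 0.002, -0.125, 0],
    [-0.045, 0.006, -0.125, 0],
    [-0.08, 0.011, -0.125, 0],
    [-0.115, 0.016, -0.125, 0],
    [-0.15, 0.021, -0.125, 0],
    [-0.185, 0.027, -0.125, 0],
    [-0.22, 0.032, -0.125, 0],
  ],
)

```text
clock: 19.85
eef_pos: [0.5215, 0.0977, 0.4531]
tool_rot: [-180.0, -0.0, 81.4]
contact_force: [0.1, 0.2, -0.4]
gripper_width: 0.0336
finger_force: 20.0
```

>>> jog_arm(
  moves=[
    [-0.035, 0.005, 0, 0],
    [-0.07, 0.01, 0, 0],
    [-0.105, 0.015, 0, 0],
    [-0.14, 0.02, 0, 0],
    [-0.17, 0.025, 0, 0],
    [-0.195, 0.029, 0, 0],
    [-0.211, 0.031, 0, 0],
    [-0.217, 0.031, 0, 0],
    [-0.217, 0.031, 0, 0],
    [-0.217, 0.031, 0.02, 0],
    [-0.217, 0.031, 0.05, 0],
    [-0.217, 0.031, 0.085, 0],
  ],
)

```text
clock: 20.85
eef_pos: [0.5211, -0.1176, 0.3682]
tool_rot: [179.8, -0.1, 81.6]
contact_force: [1.0, 0.6, -1.6]
gripper_width: 0.0334
finger_force: 20.0
```

>>> jog_arm(
  moves=[
    [0, 0, 0.02, 0],
    [0, 0, 0.033, 0],
    [0, 0, 0.033, 0],
    [0, 0, 0.033, 0],
  ],
)

```text
clock: 21.18
eef_pos: [0.5205, -0.1179, 0.3348]
tool_rot: [-179.9, 0.0, 81.6]
contact_force: [0.2, 0.3, -0.4]
gripper_width: 0.0333
finger_force: 20.0
```

```bash
python3 - <<'E'
from h import *
print(toolmove([.5205,-.1190,.3244]))
snap("wrist","w8")
E
```

```text
[-0.00112455  0.00016472  0.01037996]
```

View pics/w8.png

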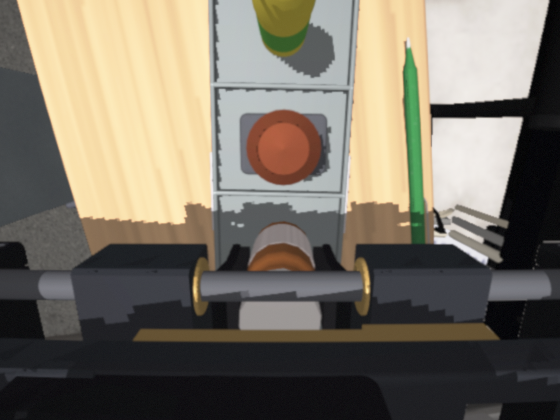

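The glue and stamp stand upright in bays 1 and 2, and the stamp base is centred about (283,143). The jar hovers over bay 3 below the divider at row 194. Lowering it and letting go.

>>> jog_arm(
  moves=[
    [-0.001, 0, 0.004, 0],
    [-0.001, 0, 0.008, 0],
    [-0.001, 0, 0.0103, 0],
    [-0.001, 0, 0.0103, 0],
    [-0.001, 0, 0.0103, 0],
  ],
)

```text
clock: 21.65
eef_pos: [0.5203, -0.1202, 0.3247]
tool_rot: [-180.0, -0.0, 81.5]
contact_force: [-0.4, -0.3, -0.9]
gripper_width: 0.0333
finger_force: 20.0
```

>>> jog_arm(
  moves=[
    [0, 0, 0, 0],
    [0, 0, 0, 0],
    [0, 0, 0, 0],
    [0, 0, 0, 0],
    [0, 0, 0, 0],
    [0, 0, 0, 0],
    [0, 0, -0.01, 0],
    [0, 0, -0.04, 0],
    [0, 0, -0.08, 0],
    [0, 0, -0.115, 0],
    [0, 0, -0.128, 0],
    [0, 0, -0.128, 0],
  ],
  fingers=1,
)

```text
clock: 22.65
eef_pos: [0.5209, -0.1209, 0.4572]
tool_rot: [179.6, -0.1, 81.4]
contact_force: [-0.3, 0.9, -0.2]
gripper_width: 0.0867
finger_force: 0.0
```

```bash
python3 - <<'E'
from h import *
print(toolmove([.5332,.3845,.316]))
E
```

```text
[ 0.5014253  -0.06389728  0.14145092]
```

>>> jog_arm(
  moves=[
    [0.03, -0.004, 0, 0],
    [0.07, -0.009, 0, 0],
    [0.11, -0.014, 0, 0],
    [0.15, -0.019, 0, 0],
    [0.19, -0.024, 0, 0],
    [0.23, -0.029, 0, 0],
    [0.27, -0.034, 0, 0],
    [0.31, -0.039, 0, 0],
    [0.35, -0.044, 0, 0],
    [0.39, -0.049, 0, 0],
    [0.43, -0.054, 0, 0],
    [0.465, -0.059, 0, 0],
  ],
)

```text
clock: 23.65
eef_pos: [0.5303, 0.3512, 0.4517]
tool_rot: [-179.9, 0.0, 81.5]
contact_force: [1.4, 1.1, 0.4]
gripper_width: 0.0869
finger_force: 0.0
```

>>> jog_arm(
  moves=[
    [0.025, -0.003, 0, 0],
    [0.034, -0.004, 0, 0],
    [0.0355, -0.004, 0.01, 0],
    [0.0355, -0.004, 0.035, 0],
    [0.0355, -0.004, 0.07, 0],
    [0.0355, -0.004, 0.08, 0],
    [0.0355, -0.004, 0.08, 0],
    [0.0355, -0.004, 0.08, 0],
  ],
)

```text
clock: 24.32
eef_pos: [0.5327, 0.3829, 0.3731]
tool_rot: [-180.0, 0.0, 81.4]
contact_force: [1.1, 0.4, 1.2]
gripper_width: 0.0873
finger_force: 0.0
```

```bash
python3 - <<'E'
from h import *
print(toolmove([.5332,.3845,.316]), sensors.state()['tool_rot'])
snap("wrist","w9")
E
```

```text
[0.00171088 0.00028716 0.05707012] [-1.79985438e+02  4.69840510e-02  8.13761265e+01]
```

View pics/w9.png

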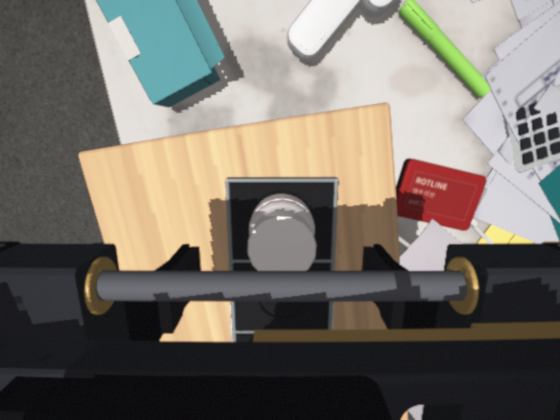

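The pot (282,245) is centred between the fingers. Descending and gripping.

>>> jog_arm(
  moves=[
    [0.001, 0, 0.02, 0],
    [0.001, 0, 0.045, 0],
    [0.001, 0, 0.056, 0],
    [0.001, 0, 0.057, 0],
    [0.001, 0, 0.057, 0],
    [0.001, 0, 0.057, 0],
  ],
)

```text
clock: 24.87
eef_pos: [0.533, 0.3852, 0.3176]
tool_rot: [179.9, -0.1, 81.5]
contact_force: [-0.2, 0.0, 0.3]
gripper_width: 0.0872
finger_force: 0.0
```

>>> jog_arm(
  moves=[
    [0, 0, 0, 0],
    [0, 0, 0, 0],
    [0, 0, 0, 0],
    [0, 0, 0, 0],
    [0, 0, 0, 0],
    [0, 0, 0, 0],
    [0, 0, 0, 0],
    [0, 0, 0, 0],
    [0, 0, 0, 0],
    [0, 0, 0, 0],
  ],
  fingers=-1,
  force=20,
)

```text
clock: 25.7
eef_pos: [0.5325, 0.385, 0.3156]
tool_rot: [-180.0, 0.0, 81.5]
contact_force: [0.3, -0.3, -0.0]
gripper_width: 0.0439
finger_force: 20.0
```

```bash
python3 - <<'E'
from h import *
print(toolmove([.5103,-.1824,.312]))
E
```

```text
[-0.56444101  0.0623348   0.00370485]
```

>>> jog_arm(
  moves=[
    [0, 0, -0.01, 0],
    [0, 0, -0.03, 0],
    [0, 0, -0.065, 0],
    [0, 0, -0.1, 0],
    [0, 0, -0.13, 0],
    [-0.015, 0.002, -0.138, 0],
    [-0.045, 0.005, -0.138, 0],
    [-0.08, 0.009, -0.138, 0],
    [-0.115, 0.013, -0.138, 0],
    [-0.15, 0.017, -0.138, 0],
    [-0.185, 0.021, -0.138, 0],
    [-0.22, 0.025, -0.138, 0],
  ],
)

```text
clock: 26.7
eef_pos: [0.524, 0.1615, 0.4539]
tool_rot: [-180.0, -0.0, 81.4]
contact_force: [0.6, 0.4, -0.8]
gripper_width: 0.0441
finger_force: 20.0
```

>>> jog_arm(
  moves=[
    [-0.035, 0.004, 0, 0],
    [-0.07, 0.008, 0, 0],
    [-0.105, 0.012, 0, 0],
    [-0.14, 0.016, 0, 0],
    [-0.175, 0.02, 0, 0],
    [-0.21, 0.023, 0, 0],
    [-0.245, 0.027, 0, 0],
    [-0.28, 0.031, 0, 0],
    [-0.31, 0.035, 0, 0],
    [-0.332, 0.037, 0, 0],
    [-0.343, 0.037, 0, 0],
    [-0.3445, 0.037, 0, 0],
  ],
)

```text
clock: 27.7
eef_pos: [0.5086, -0.1857, 0.4539]
tool_rot: [180.0, 0.0, 81.2]
contact_force: [0.1, 0.2, -0.5]
gripper_width: 0.0437
finger_force: 20.0
```

>>> jog_arm(
  moves=[
    [0, 0, 0.01, 0],
    [0, 0, 0.04, 0],
    [0, 0, 0.08, 0],
    [0, 0, 0.11, 0],
    [0, 0, 0.128, 0],
    [0, 0, 0.13, 0],
    [0, 0, 0.13, 0],
    [0, 0, 0.13, 0],
  ],
)

```text
clock: 28.37
eef_pos: [0.5105, -0.1818, 0.3246]
tool_rot: [179.9, -0.0, 81.5]
contact_force: [-0.2, -0.2, -0.6]
gripper_width: 0.0441
finger_force: 20.0
```

```bash
python3 - <<'E'
from h import *
print(toolmove([.5103,-.1824,.3120]))
snap("wrist","w10")
E
```

```text
[-6.05963490e-04 -8.25470075e-05  1.25872151e-02]
```

View pics/w10.png

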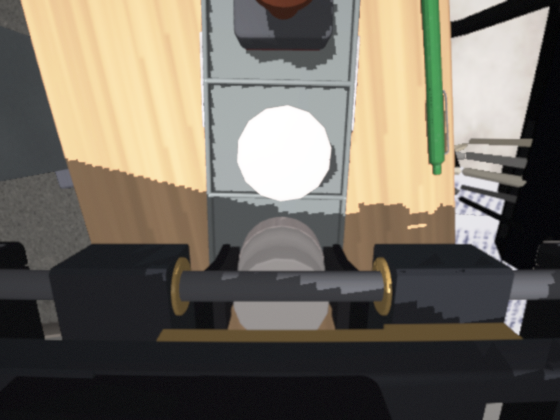

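The jar stands in bay 3 at (284,153), between dividers at rows 81 and 197. The pot is over bay 4.

>>> jog_arm(
  moves=[
    [-0.0005, 0, 0.005, 0],
    [-0.0005, 0, 0.01, 0],
    [-0.0005, 0, 0.0125, 0],
    [-0.0005, 0, 0.0125, 0],
    [-0.0005, 0, 0.0125, 0],
  ],
)

```text
clock: 28.83
eef_pos: [0.51, -0.1828, 0.3114]
tool_rot: [180.0, -0.0, 81.5]
contact_force: [-0.1, 0.6, 1.6]
gripper_width: 0.0437
finger_force: 20.0
```

>>> jog_arm(
  moves=[
    [0, 0, 0, 0],
    [0, 0, 0, 0],
    [0, 0, 0, 0],
    [0, 0, 0, 0],
    [0, 0, 0, 0],
    [0, 0, 0, 0],
    [0, 0, -0.01, 0],
    [0, 0, -0.04, 0],
    [0, 0, -0.08, 0],
    [0, 0, -0.115, 0],
    [0, 0, -0.145, 0],
    [-0.03, 0, -0.15, 0],
  ],
  fingers=1,
)

```text
clock: 29.83
eef_pos: [0.5077, -0.2086, 0.4669]
tool_rot: [179.6, -0.1, 81.9]
contact_force: [1.7, 0.4, -0.5]
gripper_width: 0.0871
finger_force: 0.0
```

>>> jog_arm(
  moves=[
    [-0.03, 0, -0.01, 0],
    [-0.05, 0, -0.02, 0],
    [-0.05, 0, -0.02, 0],
    [-0.05, 0, -0.02, 0],
    [-0.05, 0, -0.02, 0],
  ],
)

```text
clock: 30.25
eef_pos: [0.4981, -0.2614, 0.4812]
tool_rot: [-180.0, -0.0, 81.5]
contact_force: [0.6, 1.6, -0.5]
gripper_width: 0.0873
finger_force: 0.0
```

```bash
python3 - <<'E'
from h import *
snap("wrist","w11")
E
```

View pics/w11.png

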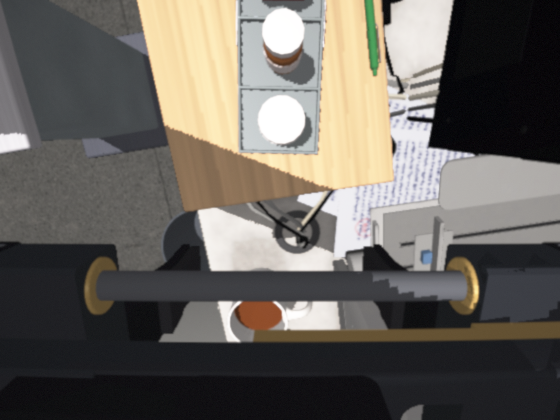

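The pot (282,120) and the jar (283,31) stand upright in bays 4 and 3. I'll measure the pot, jar and bay positions numerically before handing in.

```bash
python3 - <<'E'
from h import *
np.set_printoptions(precision=4,suppress=True)
s=snap("wrist"); p=plane(s,[[238,152],[317,153],[238,90],[321,90],[239,19],[324,19]],.115)
print("bay4",p[:4].mean(0),"bay3",p[2:].mean(0)); im=s['image']
w=cv2.inRange(im,(225,225,225),(255,255,255)); w[:,:245]=0; w[:,315:]=0; w[160:]=0
for c in cv2.findContours(w,cv2.RETR_EXTERNAL,cv2.CHAIN_APPROX_NONE)[0]:
    if cv2.contourArea(c)>300:
        (u,v),r=cv2.minEnclosingCircle(c); print(u,v,r,plane(s,[[u,v]],.17),plane(s,[[u,v]],.196))
E
```

```text
bay4 [ 0.5072 -0.1833  0.115 ] bay3 [ 0.5187 -0.1205  0.115 ]
280.625 119.34375 24.198678970336914 [[ 0.5096 -0.1831  0.17  ]] [[ 0.5096 -0.184   0.196 ]]
283.1966247558594 31.466291427612305 22.6406192779541 [[ 0.522  -0.1146  0.17  ]] [[ 0.5208 -0.1216  0.196 ]]
```

All four are within about 2–3 mm of their bay centres.

```bash
python3 -c "
from rig import ticket; print(ticket.close_job())"
```

```text
the job is handed in; nothing more can be done
None
```

The job is handed in at about 30 s of the 106 s: from left to right the empty tray now holds glue stick, stamp, pill jar and ointment pot, all upright and released; glue, jar and pot measured within 3 mm of their bay centres, and the stamp, checked only by eye once down, was set down by the gripper within about 2 mm of its own.

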